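Set the dough gauge to its mark and hold it

ROBOT

A 6-joint arm with a two-finger parallel gripper is mounted at the origin on the work surface. World frame = base frame: x ahead of the robot, y to its left, z up, the work surface at z = 0. Lengths are in m, angles in degrees, forces in N, time in s.
With the tool pointing down it reaches from about 0.425 to 0.925 m from the base axis. Payload 12.5 kg.
Tool frame: the origin (TCP) lies at the very end of the fingers, on their centre line; the grasp point (between the pads) lies 19 mm behind it; z points along the fingers, y is the line along which they close (so a half turn about z gives the same grasp; the last joint's range is limited). The gripper opens to 85 mm and grips with 20 to 120 N. Pads are 22 mm wide; open, the fingers measure 114 mm over their backs; the gripper's body (76 mm by 85 mm) begins 54 mm behind the grasp point. The pads swing forward as they close: fully open they stand 13 mm farther back than shut.
Start: joints at [70.096, 28.126, 89.318, -0, 62.55, -6.05], TCP at [0.15, 0.607, 0.231] pointing down, gripper open.
Joint ranges: [-177.58, 177.58], [-47.91, 125.51], [2.72, 160], [-65.01, 245.01], [3.68, 167.84], [-153.87, 153.87]. Speed limits (degrees/s): [127.2, 127.2, 159.86, 180, 180, 180].

INTERFACE

Orientations are given as [roll, pitch, yaw] about the fixed x, y, z axes, in that order (R = Rz(yaw) Ry(pitch) Rx(roll)).
In Python, from plant import * gives the robot as it stands.
- The arm moves only by the shell command python3 -m jog 'ROWS'. ROWS is text: rows parted by semicolons, each of 7 numbers parted by spaces: the shift along the world's x, y, z each as a share of 120 mm, from -1 to 1, then the turn, a rotation vector about the world's x, y, z each as a share of 45 degrees, from -1 to 1, then the opening, from 0 (shut) to 1 (fully open). In form: dx dy dz ax ay az fingers; .... A call has 1 to 10 rows; each row is the pose to reach, as a shift and turn from the pose commanded when the call began; what a row does not reach only later rows make up. A row lasts 1/10 s, in which the tool goes at most 50 mm and 8.59 degrees, less where a joint would pass 70% of its speed; a pose out of reach is approached as far as the arm can. A call with a number of a shift or a turn outside -1 to 1 is refused whole. A call with a gripper value outside its range is refused whole. The fingers move at their own pace and stop on an object; the grip force is fixed at half the most. Time passes only in rows, so rows that repeat a pose let the fingers close. It gives the time, the measured TCP pose, the force, the opening and the grip force at its end, in the units of the state.
- get_state(): the state, without advancing time (a new reading comes with each control period).
- read_camera(name): name is "scene" or "top"; returns the picture (400x640x3 uint8, red, green, blue); there is no depth.
- camera_info(name): a dict with "fov_y" (degrees; the focal length in pixels is half the picture's height over the tangent of half this angle, whatever the lens; pixels are square), "cx", "cy" (the principal point, pixels), "extrinsics" (4x4, takes a point from camera to world coordinates). Camera axes: x right, y up, looking along -z (the intrinsics and any distortion apply to the point x, -y, -z); pixel columns grow to the right and rows downward; lengths in m; the calibration is good to about 2 mm. A picture is of the moment at which its call begins. camera_info takes no time and is no camera call.
- job_done(): hands the job in; it is judged then, once.
Trained networks look in the newest picture that a camera, given by its name, has taken for a name from the list of things; names that differ only in an ending like _2 or _b are one class to them, and where a whole thing is asked for, a point or a joint stands for the part that bears it (a point fixed in the world has none). Each returns a list of dicts, best first, with "conf" (0 to 1); they miss things now and then, are a little off and sometimes report something else, mostly with a low value. They report only what shows in the picture. A call takes as long as a camera call.
- spot_in(target, camera): "rect" ([centre column, centre row, width, height] in pixels, round what is visible of it).
The state is a dict: "clock": time; "qpos": joint angles; "dq": joint speeds; "joint_efforts": joint torques, N m; "ee_pos": TCP position; "eef_rot": TCP orientation; "contact_force": force on the tool from outside, world axes, zero at the start; "ft_torque": the same for the moment, N m; "opening": opening from 0.0 (shut) to 1.0 (fully open); "grasp_force": force on a finger pad.
Only numpy, scipy, OpenCV 4.12 (cv2) and the standard library are available. Lean on these libraries where they do the work, as an engineer would, in place of code of your own. Each camera call takes 0.05 s, during which the arm holds its last target. There are 200 camera calls.

TASK

First roll the rolling pin along the counter, without lifting it, away from the dough gauge until it lies flat against the dark wooden stop. Then press the gauge's red lock button fully down (it stays down), and pull the spring-loaded arm out by its blue handle until its blue pointer lines up with the yellow rider on the scale. Finish still gripping the handle so that the arm stays at that mark, with the pin still against the stop and the rider and the other kitchen things left where they are.

Things in the scene. Friction and masses are not known exactly. Their poses are not given: they have to be found in the camera images.
- gauge: Dough gauge fixed to the counter: steel U-channel 36 mm wide, 48 mm high, on a grey base 60 mm wide. Origin on the counter under the channel's mouth; +y is the way the arm slides out, the channel runs back to y = -254 mm. White scale strip, ticks every 10 mm, along its +x side, top at z = 52 mm; grey lock housing 44 x 44 mm, 48 mm high, on its -x side at (-42, -45) mm.
- slide_arm (a joint): Extension of the gauge's telescoping arm in m, along gauge +y: 0 = fully in (start), limit 0.17. Aluminium bar 24 x 24 mm, z = 20 to 44 mm, front end at gauge y = 56 mm + extension. Blocked within about 2 mm while the lock button is up. A spring pulls it in with about 2.4 N at 0 and 4.2 N at 0.15: let go, it runs back in.
- handle (a point): Centre of the blue handle: an upright square post 22 x 22 mm, 56 mm high (z = 44 to 100 mm) on the arm's front end, at gauge x = 0, y = 45 mm + extension, z = 72 mm. It is free all round above the bar, to be gripped from above by any pair of opposite sides. Axes as the gauge.
- pointer (a point): Tip of the blue pointer (4 mm wide along gauge y) that rises from the arm's rear and reaches over the scale; at gauge y = -200 mm + extension. Axes as the gauge.
- rider_mark (a point): Middle of the yellow rider, a clip 16 x 10 x 14 mm on the outer edge of the scale strip with a black line on top; axes as the gauge. The target: pointer and rider_mark at the same gauge y. It holds by friction (20 N) and must not be shifted.
- rider (a joint): Place of the rider along the scale in m: equals the arm extension at which the pointer is in line with it (0.10 to 0.15).
- button_top (a point): Middle of the top face of the red lock button, round, 28 mm across, 70 mm above the counter when up; pressed straight down.
- lock_button (a joint): Travel of the lock button in m: 0 = up (locked), 0.010 = fully down; the arm is free from about 0.007. It moves against about 4 N of friction and stays where it is left.
- pin_center (a point): Centre of the small rolling pin, on its axis; x runs along the axis (z is up at the start and turns as it rolls). Wooden barrel 40 mm in diameter; two green rings 56 mm in diameter, 10 mm wide, at x = +-80 mm, on which it rolls (axis 28 mm up); handles 22 mm in diameter to x = +-123 mm; about 0.35 kg. Starts across the arm's path, 135 to 165 mm from the channel's mouth.
- stop: Dark wooden stop fixed to the counter, beyond the pin as seen from the gauge: a ledge 240 mm long (its x axis), 24 mm thick, 32 mm high, with a flat foot on the far side. Origin under the ledge's middle; its face towards the pin is at y = -12 mm, so the pin's axis lies at y = -40 mm when both rings touch it.
- bowl: White ceramic mixing bowl, 180 mm across, 90 mm high; origin under its middle. Leave alone.
- fork: Stainless steel fork, about 190 mm long, lying flat; x points along it to the tines. Leave alone.
- press: Grey plastic empanada press, closed, round, 124 mm across, 28 mm high with a short handle along its x. Leave alone.
- spoon: Bamboo spoon, 280 mm long, lying flat along its x. Leave alone.
- jar: Amber spice jar with a black cap, 48 mm across, 90 mm high. Leave alone.
- cup: Blue ceramic cup, 72 mm across, 60 mm high, handle on its +y side. Leave alone.

How it is judged (in metres and radians):
On the way, in this order (a step that is already met when the one before it is completed fails the run):
1. the rolling pin has truly rolled, some quarter turn or more, on the counter (angle between pin_center's own z axis and vertical above 1.3 rad and height (world z) of pin_center below 0.036 m), for 0.05 s.
2. the rolling pin lies against the stop (y of pin_center in the frame of stop between -0.052 and -0.03 m and x of pin_center in the frame of stop between -0.09 and 0.09 m and angle between the x axis of pin_center and the x axis of stop, either way round below 0.15 rad and height (world z) of pin_center below 0.036 m), for 0.3 s.
3. the lock button is down while the arm is still in (value of joint lock_button above 0.007 m and value of joint slide_arm below 0.02 m), for 0.1 s.
At the end, for the whole second after the job is handed in: The fingers hold the arm still (over 1 N on it) with the pointer within 6 mm of the rider along the scale, the lock button is down, and the pin lies against the stop (axis within 12 mm of touching it and within 0.15 rad of parallel) (all of step 2 and y of pointer in the frame of rider_mark between -0.006 and 0.006 m and velocity of joint slide_arm between -0.01 and 0.01 m/s and contact force between the fingers and slide_arm above 1 N and value of joint lock_button above 0.007 m); the arm keeps its last pose, push and grip.
It fails at once if the rolling pin is lifted off the counter (axis more than 20 mm above its rolling height) (height (world z) of pin_center above 0.048 m).
It fails at once if the rider is shifted along the scale by more than 4 mm (distance of rider_mark from where it was at the start of the episode above 0.004 m).
It fails at once if the bowl, fork, press, spoon, jar or cup is moved more than 30 mm (distance of any of bowl, fork, press, spoon, jar, cup from where it was at the start of the episode above 0.03 m).
It also fails if it takes over 58 s, if anything falls off the work surface, if the arm or the gripper's body presses on something with over 40 N, if the wrist force passes 120 N, or if a joint passes its speed limit or range.

## Working session

There is one attempt and no reset: what is moved stays moved. The work goes in short steps, Python scripts to look and compute and a shell command to move; the robot and the scene stay as the last step left them, time stands still between calls to the robot, and variables do not carry over. Pictures are saved under pics/ and viewed, at most 10 in all, crops included, and the job is handed in when it is done.

```bash
mkdir -p pics; cat > h.py <<'E'
from plant import *
import numpy as np, cv2
def ray(cam,u,v):
    i=camera_info(cam); f=200/np.tan(np.radians(i["fov_y"]/2)); E=np.array(i["extrinsics"])
    d=E[:3,:3]@np.array([(u-i["cx"])/f,-(v-i["cy"])/f,-1]); return E[:3,3],d
def at(cam,u,v,z):
    o,d=ray(cam,u,v); return (o+d*(z-o[2])/d[2])[:2]
def px(cam,p):
    i=camera_info(cam); f=200/np.tan(np.radians(i["fov_y"]/2)); E=np.array(i["extrinsics"])
    q=E[:3,:3].T@(np.array(p)-E[:3,3]); return i["cx"]+f*q[0]/-q[2], i["cy"]-f*q[1]/-q[2]
E
python3 - <<'E'
from h import *
for c in("top","scene"):
    im=read_camera(c); cv2.imwrite(f"pics/{c}0.png",im[:,:,::-1]); i=camera_info(c); print({k:(np.round(v,3).tolist()) if k!="x" else 0 for k,v in i.items() if not isinstance(v,str)})
    for t in("gauge","handle","pointer","rider_mark","button_top","pin_center","stop"):
        print(c,t,[(np.round(r["rect"],1).tolist(),round(r["conf"],2)) for r in spot_in(t,c)[:2]])
E
```

```text
{'fov_y': 47.283, 'cx': 329.01, 'cy': 198.621, 'extrinsics': [[0.01, 0.982, -0.186, 0.258], [-1.0, 0.011, 0.002, 0.072], [0.004, 0.186, 0.982, 1.426], [0.0, 0.0, 0.0, 1.0]]}
top gauge [([438.1, 198.2, 106.0, 38.7], 0.97)]
top handle [([432.6, 194.6, 91.4, 14.1], 0.87), ([355.9, 199.2, 16.0, 77.5], 0.23)]
top pointer [([432.5, 198.2, 91.6, 12.3], 0.93)]
top rider_mark []
top button_top []
top pin_center [([355.1, 199.6, 13.9, 76.9], 0.59)]
top stop [([278.6, 206.1, 24.5, 77.6], 0.63), ([204.6, 240.8, 55.3, 44.1], 0.31)]
{'fov_y': 47.71, 'cx': 310.134, 'cy': 198.495, 'extrinsics': [[0.043, -0.69, 0.722, 1.376], [0.999, 0.028, -0.033, 0.029], [0.002, 0.723, 0.691, 0.878], [0.0, 0.0, 0.0, 1.0]]}
scene gauge [([184.8, 211.1, 119.9, 46.3], 0.61)]
scene handle [([190.3, 202.4, 110.0, 30.8], 0.56)]
scene pointer [([188.3, 202.4, 106.3, 25.0], 0.83)]
scene rider_mark [([370.0, 208.1, 34.8, 69.6], 0.66), ([184.4, 210.6, 121.0, 46.1], 0.6)]
scene button_top [([206.4, 196.1, 12.0, 12.1], 0.43)]
scene pin_center [([206.8, 195.9, 9.5, 21.9], 0.74), ([280.1, 215.2, 20.6, 68.7], 0.64)]
scene stop [([368.6, 209.8, 35.1, 70.9], 0.64)]
```

View pics/top0.png

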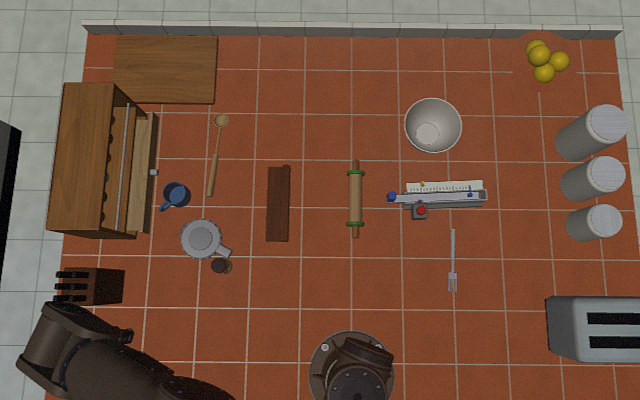

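View pics/scene0.png

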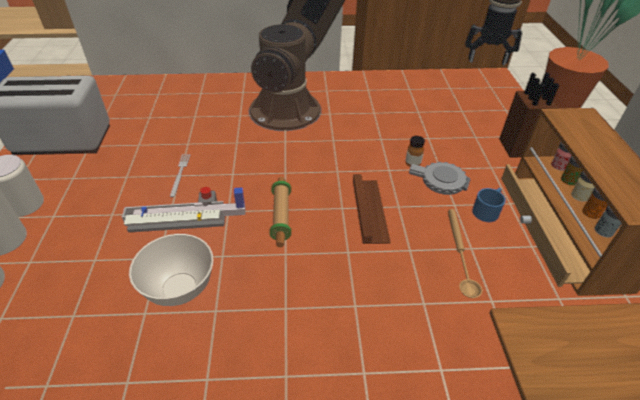

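The top view shows the gauge at (440,198) with the handle at (392,197), the pin at (355,200), the stop at (278,205) and the red button at (421,211). In the scene view, the handle is at (239,198), the rider at (199,216) and the pointer at (144,210). Next I'll take enlarged crops and segment by colour.

```bash
python3 - <<'E'
from h import *
print({c:{k:v for k,v in camera_info(c).items() if k!="extrinsics"} for c in("top","scene")})
t=cv2.imread("pics/top0.png"); s=cv2.imread("pics/scene0.png")
a=cv2.resize(t[150:250,260:500],None,fx=3.3,fy=3.3,interpolation=cv2.INTER_CUBIC)
b=cv2.resize(s[170:255,110:350],None,fx=3.3,fy=3.3,interpolation=cv2.INTER_CUBIC)
cv2.imwrite("pics/crop0.png",np.vstack([a,b])[:600])
def blobs(im,box,lo,hi,n,cam,z):
    u0,v0,u1,v1=box; h=cv2.cvtColor(im[v0:v1,u0:u1],cv2.COLOR_BGR2HSV)
    m=cv2.inRange(h,np.array(lo),np.array(hi)); k,_,st,ce=cv2.connectedComponentsWithStats(m)
    for i in range(1,k):
        if st[i,4]>=3: c=ce[i]+[u0,v0]; print(cam,n,st[i].tolist(),np.round(c,1),np.round(at(cam,*c,z),4))
for cam,im,bx in(("top",t,(370,170,500,225)),("scene",s,(110,170,250,240))):
    blobs(im,bx,(110,120,60),(130,255,255),"blue",cam,.1)
    blobs(im,bx,(20,120,100),(35,255,255),"yellow",cam,.052)
    blobs(im,bx,(0,190,120),(4,255,255),"red",cam,.07)
for cam,im,bx in(("top",t,(330,150,375,250)),("scene",s,(260,170,310,255))):
    blobs(im,bx,(40,80,30),(85,255,255),"green",cam,.028)
E
```

```text
{'top': {'fov_y': 47.28280316214173, 'cx': 329.00950349713565, 'cy': 198.62089458503453}, 'scene': {'fov_y': 47.70984970841974, 'cx': 310.13396798354535, 'cy': 198.4945796815461}}
top blue [98, 19, 4, 8, 19] [469.7 193.5] [ 0.5291 -0.3475]
top blue [17, 22, 9, 7, 49] [391.7 195.2] [ 0.5215 -0.1159]
top yellow [51, 11, 3, 5, 14] [421.9 182.9] [ 0.5707 -0.2167]
top red [48, 36, 8, 8, 47] [421.3 209.4] [ 0.4848 -0.2088]
scene blue [125, 18, 7, 6, 37] [238.  190.4] [ 0.5256 -0.1152]
scene blue [32, 37, 4, 6, 17] [143.5 209. ] [ 0.583  -0.3396]
scene yellow [87, 43, 4, 8, 24] [198.8 216.1] [ 0.5656 -0.2165]
scene red [91, 17, 9, 7, 42] [205.  189.7] [ 0.4864 -0.2078]
top green [17, 20, 17, 6, 60] [355.  171.8] [ 0.6095 -0.0118]
top green [17, 71, 17, 5, 65] [354.9 222.8] [ 0.4477 -0.0113]
scene green [13, 11, 17, 10, 59] [281.5 183.7] [ 0.4237 -0.0084]
scene green [11, 53, 19, 16, 122] [280.5 228.5] [ 0.5946 -0.0105]
```

View pics/crop0.png

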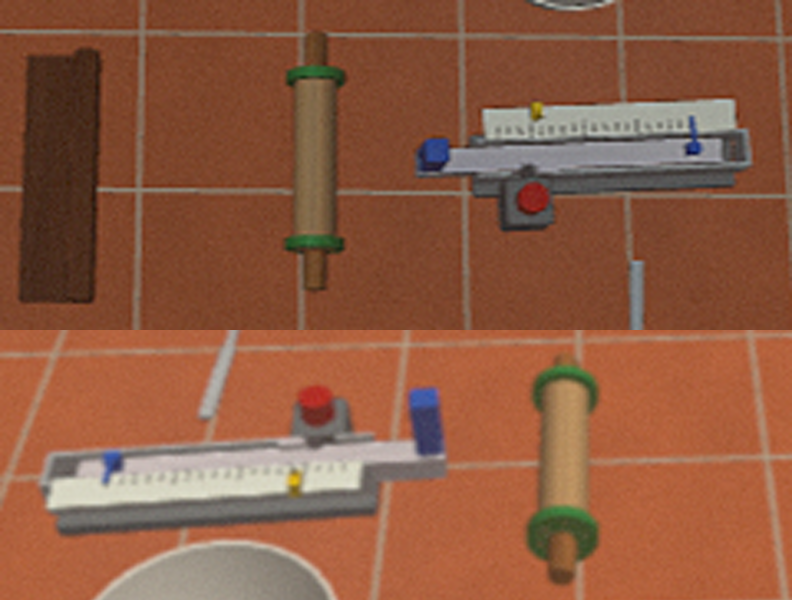

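The crop shows the gauge yawed about +2.6°, with its origin near (0.525,-0.161). The pin lies almost along world x and the stop ledge edge is near column 290. Now I'll measure the stop edge, refine the pin and rider positions, and check the tool yaw.

```bash
python3 - <<'E'
from h import *
s=get_state(); print(s["ee_pos"],s["eef_rot"],s["clock"],s["opening"])
# stop face: ledge top edge near pin, crop px -> image
for (a,b) in ((100,50),(97,180),(95,300)): print("stop top edge",np.round(at("top",260+a/3.3,150+b/3.3,.032),4))
t=cv2.imread("pics/top0.png")
for v in (175,190,205,220,235): print(v,cv2.cvtColor(t[v:v+1,255:300],cv2.COLOR_BGR2GRAY)[0,24:42].tolist())
# expected projections of gauge model
O=np.array([.525,-.1615]);y=np.radians(2.6);R=np.array([[np.cos(y),-np.sin(y)],[np.sin(y),np.cos(y)]])
def W(x,yy,z): return np.r_[O+R@[x,yy],z]
for n,p in dict(handle=(0,45,.1),btn=(-.042,-.045,.07),ptr=(.03,-.2,.058),mouthL=(-.018,0,.048),rear=(-.018,-.254,.048)).items():
    p=(p[0],p[1]/1000 if abs(p[1])>1 else p[1],p[2]); print(n,[np.round(px(c,W(*p)),1).tolist() for c in("top","scene")])
for c,u,v in(("top",421.9,182.9),("scene",198.8,216.1)):
    print("rider ext",[round(.2+(R.T@(at(c,u,v,z)-O))[1],4) for z in(.05,.056)])
for c,u,v in(("top",469.7,190),("scene",143,212)):
    print("pointer ext",[round(.2+(R.T@(at(c,u,v,z)-O))[1],4) for z in(.054,.06)])
E
```

```text
[0.14963203 0.60682674 0.23134076] [1.79994215e+02 7.01862474e-04 1.66145923e+02] 0.8 1.001121643119609
stop top edge [0.6279 0.1922]
stop top edge [0.502  0.1918]
stop top edge [0.3893 0.1907]
175 [50, 44, 49, 52, 45, 50, 45, 49, 48, 47, 33, 63, 87, 85, 84, 83, 81, 88]
190 [54, 47, 51, 47, 50, 47, 46, 50, 52, 43, 42, 72, 83, 83, 82, 84, 85, 82]
205 [52, 39, 44, 52, 50, 49, 50, 53, 50, 42, 43, 76, 81, 84, 82, 81, 86, 83]
220 [52, 54, 56, 52, 52, 52, 53, 54, 45, 36, 71, 94, 82, 90, 83, 82, 81, 84]
235 [51, 49, 53, 55, 56, 47, 54, 50, 41, 45, 74, 85, 88, 82, 85, 81, 85, 86]
handle [[391.9, 194.7], [237.6, 189.7]]
btn [[421.2, 209.3], [204.9, 189.4]]
ptr [[469.1, 185.0], [141.2, 215.7]]
mouthL [[404.5, 203.2], [222.7, 200.6]]
rear [[487.0, 200.4], [124.3, 206.5]]
rider ext [np.float64(0.1425), np.float64(0.1438)]
rider ext [np.float64(0.1426), np.float64(0.1442)]
pointer ext [np.float64(-0.0018), np.float64(0.0001)]
pointer ext [np.float64(0.0005), np.float64(0.0031)]
```

The model agrees with both views: the target extension is about 0.143 m and the pin's final axis y about 0.164. Next I move to the gauge side of the pin with the fingers along world x.

```bash
python3 -m jog '1 -1 0 0 0 -0.85 1;1 -1 0 0 0 -0.85 1;1 -1 0 0 0 -0.85 1;1 -1 0 0 0 -0.85 1;1 -1 0 0 0 -0.85 1' && python3 -m jog '1 -1 0 0 0 -0.84 1;1 -1 0 0 0 -0.84 1;1 -1 0 0 0 -0.84 1;1 -1 0 0 0 -0.84 1;1 -1 0 0 0 -0.84 1' && python3 -m jog '1 -1 0 0 0 0 1;1 -1 0 0 0 0 1;1 -1 0 0 0 0 1;1 -1 0 0 0 0 1' && python3 -m jog '0 -1 0 0 0 0 1;0 -1 0 0 0 0 1;0 -1 0 0 0 0 1' && python3 -m jog '0 -1 0 0 0 0 1;0 -1 0 0 0 0 1;0 -1 0 0 0 0 1;0 -1 0 0 0 0 1'
```

```text
clock: 1.3
ee_pos: [0.2716, 0.485, 0.2316]
eef_rot: [180.0, 0.0, 127.4]
contact_force: [-0.2, 0.4, 0.1]
opening: 0.998
grasp_force: 0.0
clock: 1.8
ee_pos: [0.3916, 0.3649, 0.2314]
eef_rot: [180.0, 0.0, 89.6]
contact_force: [-0.2, 0.3, 0.1]
opening: 0.997
grasp_force: 0.0
clock: 2.2
ee_pos: [0.5121, 0.2441, 0.2313]
eef_rot: [179.9, 0.0, 90.0]
contact_force: [0.1, 1.0, -0.7]
opening: 1.002
grasp_force: 0.0
clock: 2.5
ee_pos: [0.5094, 0.1237, 0.2313]
eef_rot: [-180.0, 0.0, 90.0]
contact_force: [0.6, 0.5, -0.8]
opening: 0.999
grasp_force: 0.0
clock: 2.9
ee_pos: [0.5097, 0.0045, 0.2314]
eef_rot: [180.0, 0.0, 89.9]
contact_force: [1.0, 0.4, 0.7]
opening: 1.0
grasp_force: 0.0
```

```bash
python3 -m jog '0.08 -0.46 0 0 0 0 1;0.08 -0.46 -0.5 0 0 0 1;0.08 -0.46 -1 0 0 0 1;0.08 -0.46 -1 0 0 0 1;0.08 -0.46 -1 0 0 0 1' && python3 - <<'E'
from h import *
a=read_camera("scene")[120:270,180:400,::-1];b=read_camera("top")[130:250,280:460,::-1]
a=cv2.resize(a,None,fx=2.5,fy=2.5,interpolation=2)[:375,:550];cv2.imwrite("pics/a1.png",a)
E
```

```text
clock: 3.4
ee_pos: [0.5181, -0.0474, 0.1088]
eef_rot: [-179.7, -0.1, 90.1]
contact_force: [0.1, -0.9, 0.8]
opening: 1.003
grasp_force: 0.0
```

View pics/a1.png

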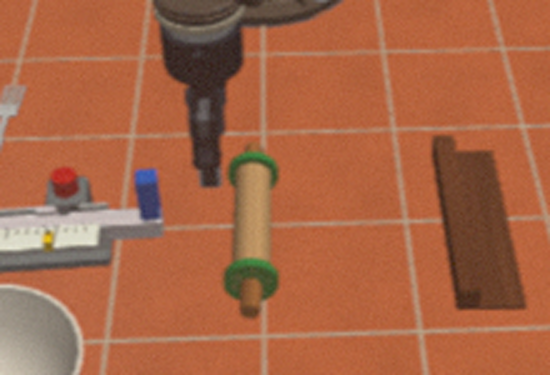

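The scene view shows the gripper at (205,150) in the crop, between the handle at (147,195) and the pin at (253,220), with clearance on both sides. I lower it and start the push.

```bash
python3 -m jog '0 0 -0.3 0 0 0 1;0 0 -0.6 0 0 0 1;0 0 -0.75 0 0 0 1;0 0 -0.84 0 0 0 1;0 0 -0.84 0 0 0 1' && python3 -m jog '0 0.03 0 0 0 0 1;0 0.06 0 0 0 0 1;0 0.1 0 0 0 0 1;0 0.14 0 0 0 0 1;0 0.18 0 0 0 0 1;0 0.22 0 0 0 0 1;0 0.26 0 0 0 0 1;0 0.3 0 0 0 0 1;0 0.34 0 0 0 0 1;0 0.38 0 0 0 0 1' && python3 - <<'E'
from h import *
a=read_camera("scene")[120:270,180:400,::-1]
cv2.imwrite("pics/a2.png",cv2.resize(a,None,fx=2.5,fy=2.5,interpolation=2))
E
```

```text
clock: 4.0
ee_pos: [0.5197, -0.0481, 0.0108]
eef_rot: [180.0, 0.0, 90.1]
contact_force: [0.7, -0.4, -0.2]
opening: 0.998
grasp_force: 0.0
clock: 5.0
ee_pos: [0.5192, -0.0023, 0.0105]
eef_rot: [-180.0, 0.0, 90.1]
contact_force: [0.2, 0.1, 0.5]
opening: 0.997
grasp_force: 0.1
```

View pics/a2.png

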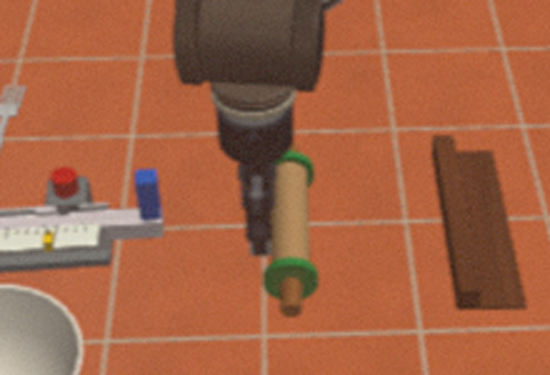

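The pin has moved about 40 mm and is still on the counter and parallel. I continue to the stop, slowing at the end.

```bash
python3 -m jog '0 0.04 0 0 0 0 1;0 0.09 0 0 0 0 1;0 0.14 0 0 0 0 1;0 0.2 0 0 0 0 1;0 0.26 0 0 0 0 1;0 0.32 0 0 0 0 1;0 0.38 0 0 0 0 1;0 0.44 0 0 0 0 1;0 0.5 0 0 0 0 1;0 0.56 0 0 0 0 1' && python3 -m jog '0 0.06 0 0 0 0 1;0 0.12 0 0 0 0 1;0 0.18 0 0 0 0 1;0 0.24 0 0 0 0 1;0 0.29 0 0 0 0 1;0 0.33 0 0 0 0 1;0 0.36 0 0 0 0 1;0 0.39 0 0 0 0 1;0 0.41 0 0 0 0 1;0 0.43 0 0 0 0 1' && python3 -m jog '0 0.02 0 0 0 0 1;0 0.04 0 0 0 0 1;0 0.06 0 0 0 0 1;0 0.08 0 0 0 0 1;0 0.1 0 0 0 0 1;0 0.12 0 0 0 0 1;0 0.12 0 0 0 0 1' && python3 - <<'E'
from h import *
a=read_camera("scene")[120:270,180:400,::-1];b=read_camera("top")[150:250,250:430,::-1]
a=cv2.resize(a,(440,300));b=cv2.resize(b,(360,300),interpolation=2)
cv2.imwrite("pics/a3.png",np.hstack([a[:,:],b[:200*2]]))
E
```

```text
clock: 6.05
ee_pos: [0.5192, 0.0651, 0.0105]
eef_rot: [180.0, -0.0, 90.1]
contact_force: [-0.2, -1.0, 0.4]
opening: 1.002
grasp_force: 0.0
clock: 7.05
ee_pos: [0.5192, 0.1162, 0.0105]
eef_rot: [180.0, 0.0, 90.1]
contact_force: [0.2, 0.1, 0.7]
opening: 1.005
grasp_force: 0.2
clock: 7.75
ee_pos: [0.5192, 0.1307, 0.0105]
eef_rot: [180.0, -0.0, 90.1]
contact_force: [-0.3, -1.1, 0.5]
opening: 1.002
grasp_force: 0.0
```

View pics/a3.png

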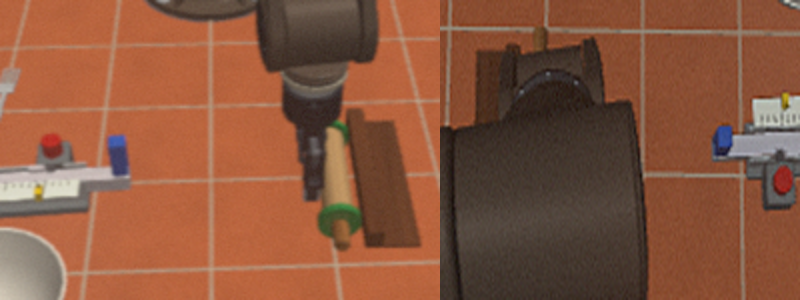

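The scene view shows the pin at (338,180) in the crop, almost touching the ledge. I creep forward until the force shows contact.

```bash
python3 -m jog '0 0.01 0 0 0 0 1;0 0.02 0 0 0 0 1;0 0.03 0 0 0 0 1;0 0.03 0 0 0 0 1' ; python3 -m jog '0 0.01 0 0 0 0 1;0 0.02 0 0 0 0 1;0 0.03 0 0 0 0 1;0 0.03 0 0 0 0 1'
```

```text
clock: 8.25
ee_pos: [0.5192, 0.1342, 0.0105]
eef_rot: [180.0, 0.0, 90.1]
contact_force: [0.2, -0.8, -0.1]
opening: 1.001
grasp_force: 0.0
clock: 8.65
ee_pos: [0.5193, 0.1368, 0.0106]
eef_rot: [-180.0, 0.0, 90.0]
contact_force: [1.0, -9.5, 0.6]
opening: 0.998
grasp_force: 5.2
```

There is now contact at 9.5 N. I hold briefly, retreat gently, and check the pin from the scene camera.

```bash
python3 -m jog '0 0 0 0 0 0 1;0 0 0 0 0 0 1;0 0 0 0 0 0 1;0 -0.02 0 0 0 0 1;0 -0.06 0 0 0 0 1;0 -0.15 0 0 0 0 1;0 -0.3 0 0 0 0 1;0 -0.5 0.3 0 0 0 1;0 -0.5 0.8 0 0 0 1;0 -0.5 1 0 0 0 1' && python3 -m jog '0 -1 0 0 0 0 0;0 -1 0 0 0 0 0;0 -1 0 0 0 0 0;0 -1 0 0 0 0 0' && python3 - <<'E'
from h import *
s=read_camera("scene")[:,:,::-1].copy();b=read_camera("top")[:,:,::-1].copy()
for cam,im,(u0,v0,u1,v1) in(("top",b,(260,150,330,250)),("scene",s,(300,150,400,260))):
    m=cv2.inRange(cv2.cvtColor(im[v0:v1,u0:u1],cv2.COLOR_BGR2HSV),np.array((40,80,30)),np.array((85,255,255)))
    k,_,st,ce=cv2.connectedComponentsWithStats(m)
    for i in range(1,k):
        if st[i,4]>5: print(cam,st[i],np.round(at(cam,*(ce[i]+[u0,v0]),.028),4))
a=cv2.resize(s[120:270,180:400],(440,300));b=cv2.resize(b[150:250,250:370],(360,300),interpolation=2)
cv2.imwrite("pics/a4.png",np.hstack([a,b]))
E
```

```text
clock: 9.65
ee_pos: [0.5194, 0.0764, 0.1329]
eef_rot: [179.9, -0.0, 90.0]
contact_force: [0.2, -0.0, -0.1]
opening: 0.999
grasp_force: 0.0
clock: 10.05
ee_pos: [0.5191, -0.0452, 0.1306]
eef_rot: [180.0, 0.0, 89.9]
contact_force: [-0.3, 0.7, -1.1]
opening: 0.329
grasp_force: 0.0
top [30 19 17  6 60] [0.611  0.1676]
scene [36 30 19 10 73] [0.4291 0.1722]
scene [ 41  72  21  16 186] [0.5994 0.1686]
```

View pics/a4.png

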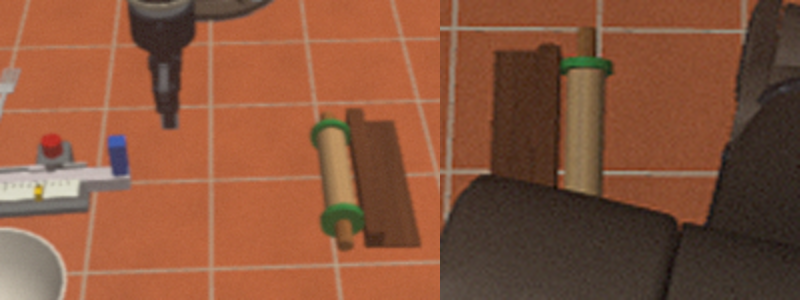

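The pin lies against the stop with both rings touching. Now I move to the button at about (0.4855,-0.208) with the fingers shut.

```bash
python3 -m jog '-0.28 -1 0.05 0 0 0 0;-0.28 -1 0.05 0 0 0 0;-0.28 -1 0.05 0 0 0 0;-0.28 -1 0.05 0 0 0 0' && python3 -m jog '0 -0.36 0 0 0 0 0;0 -0.36 -0.1 0 0 0 0;0 -0.36 -0.3 0 0 0 0;0 -0.36 -0.4 0 0 0 0;0 -0.36 -0.4 0 0 0 0;0 -0.36 -0.4 0 0 0 0'
```

```text
clock: 10.55
ee_pos: [0.4852, -0.1638, 0.1366]
eef_rot: [180.0, 0.0, 90.0]
contact_force: [0.7, 0.4, -0.4]
opening: 0.003
grasp_force: 0.0
clock: 11.15
ee_pos: [0.486, -0.2047, 0.0887]
eef_rot: [-180.0, -0.0, 90.2]
contact_force: [0.3, -0.5, 0.3]
opening: 0.002
grasp_force: 0.0
```

Next I press from z=0.0887 to about 0.059.

```bash
python3 -m jog '0 -0.02 -0.08 0 0 0 0;0 -0.02 -0.14 0 0 0 0;0 -0.02 -0.17 0 0 0 0;0 -0.02 -0.2 0 0 0 0;0 -0.02 -0.23 0 0 0 0;0 -0.02 -0.24 0 0 0 0;0 -0.02 -0.245 0 0 0 0;0 -0.02 -0.245 0 0 0 0'
```

```text
clock: 11.95
ee_pos: [0.4857, -0.2082, 0.0598]
eef_rot: [180.0, 0.0, 90.1]
contact_force: [-2.2, -0.7, 10.8]
opening: -0.001
grasp_force: 5.6
```

The button is fully down at z≈0.060 with 10.8 N. I rise, go over the handle and lower around it.

```bash
python3 -m jog '0 0 0.3 0 0 0 0;0 0 0.6 0 0 0 0;0.31 0.76 0.6 0 0 0.06 1;0.31 0.76 0.6 0 0 0.06 1;0.31 0.76 0.6 0 0 0.06 1;0.31 0.76 0.6 0 0 0.06 1;0.31 0.76 0.6 0 0 0.06 1;0.31 0.76 0.6 0 0 0.06 1' && python3 - <<'E'
from h import *
s=read_camera("scene")[:,:,::-1].copy()
cv2.imwrite("pics/a5.png",cv2.resize(s[120:270,110:330],None,fx=3,fy=3,interpolation=2))
E
```

```text
clock: 12.75
ee_pos: [0.5225, -0.1178, 0.131]
eef_rot: [-180.0, -0.0, 92.7]
contact_force: [0.2, 0.6, -0.1]
opening: 0.988
grasp_force: 0.0
```

View pics/a5.png

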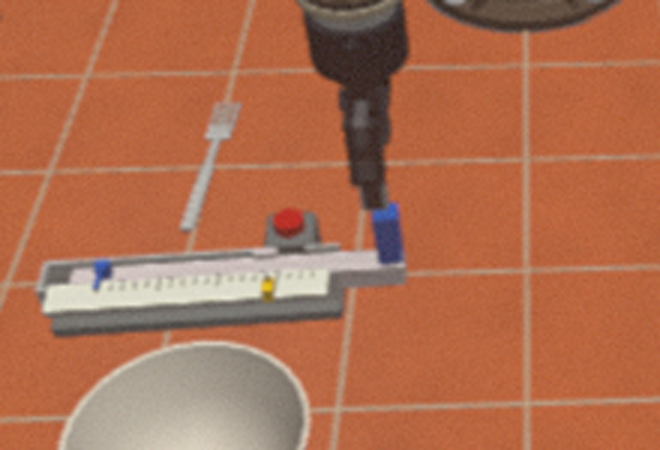

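The button sits low, and the gripper at (370,200) in the crop is over the handle at (388,235). I descend and close.

```bash
python3 -m jog '0 0.01 -0.3 0 0 0 1;0 0.01 -0.5 0 0 0 1;0 0.01 -0.63 0 0 0 1;0 0.01 -0.63 0 0 0 1;0 0.01 -0.63 0 0 0 0;0 0.01 -0.63 0 0 0 0;0 0.01 -0.63 0 0 0 0;0 0.01 -0.63 0 0 0 0;0 0.01 -0.63 0 0 0 0;0 0.01 -0.63 0 0 0 0'
```

```text
clock: 13.8
ee_pos: [0.5227, -0.1156, 0.0562]
eef_rot: [180.0, 0.0, 92.8]
contact_force: [-3.8, -0.9, 7.0]
opening: 0.255
grasp_force: 58.4
```

The handle is gripped: opening is 22 mm at 58 N. I pull along gauge +y, 120 mm first.

```bash
python3 -m jog '-0.005 0.1 0 0 0 0 0;-0.009 0.2 0 0 0 0 0;-0.014 0.3 0 0 0 0 0;-0.018 0.4 0 0 0 0 0;-0.023 0.5 0 0 0 0 0;-0.027 0.6 0 0 0 0 0;-0.032 0.7 0 0 0 0 0;-0.036 0.8 0 0 0 0 0;-0.04 0.9 0 0 0 0 0;-0.045 1 0 0 0 0 0' && python3 -m jog '-0.002 0.05 0 0 0 0 0;-0.005 0.1 0 0 0 0 0;-0.007 0.15 0 0 0 0 0;-0.009 0.19 0 0 0 0 0;-0.009 0.19 0 0 0 0 0;-0.009 0.19 0 0 0 0 0' && python3 - <<'E'
from h import *
s=read_camera("scene")[:,:,::-1].copy();b=read_camera("top")[:,:,::-1].copy()
for cam,im,(u0,v0,u1,v1) in(("top",b,(370,170,500,225)),("scene",s,(110,190,235,240))):
    h=cv2.cvtColor(im[v0:v1,u0:u1],cv2.COLOR_BGR2HSV)
    for n,lo,hi in(("blue",(110,120,60),(130,255,255)),("yel",(20,120,100),(35,255,255))):
        k,_,st,ce=cv2.connectedComponentsWithStats(cv2.inRange(h,np.array(lo),np.array(hi)))
        for i in range(1,k):
            if st[i,4]>2: c=ce[i]+[u0,v0]; print(cam,n,st[i],np.round(c,1),np.round(at(cam,*c,.055),4))
a=cv2.resize(s[180:240,120:280],(800,300),interpolation=2);b=cv2.resize(b[165:225,340:500],(800,300),interpolation=2)
cv2.imwrite("pics/a6.png",np.vstack([a,b]))
E
```

```text
clock: 14.8
ee_pos: [0.5166, 0.0046, 0.0562]
eef_rot: [-179.9, 0.0, 92.8]
contact_force: [-6.2, -4.7, 9.7]
opening: 0.253
grasp_force: 59.1
clock: 15.4
ee_pos: [0.5154, 0.0271, 0.0562]
eef_rot: [-179.9, 0.0, 92.8]
contact_force: [-9.1, -5.7, 10.2]
opening: 0.251
grasp_force: 59.1
top blue [52 18  4 11 22] [423.2 194.6] [ 0.5333 -0.219 ]
top yel [51 11  3  5 14] [421.9 182.9] [ 0.57  -0.216]
scene blue [88 13  5  7 19] [199.8 205.4] [ 0.5298 -0.2183]
scene yel [87 23  4  8 25] [198.8 216.3] [ 0.5691 -0.2156]
```

View pics/a6.png

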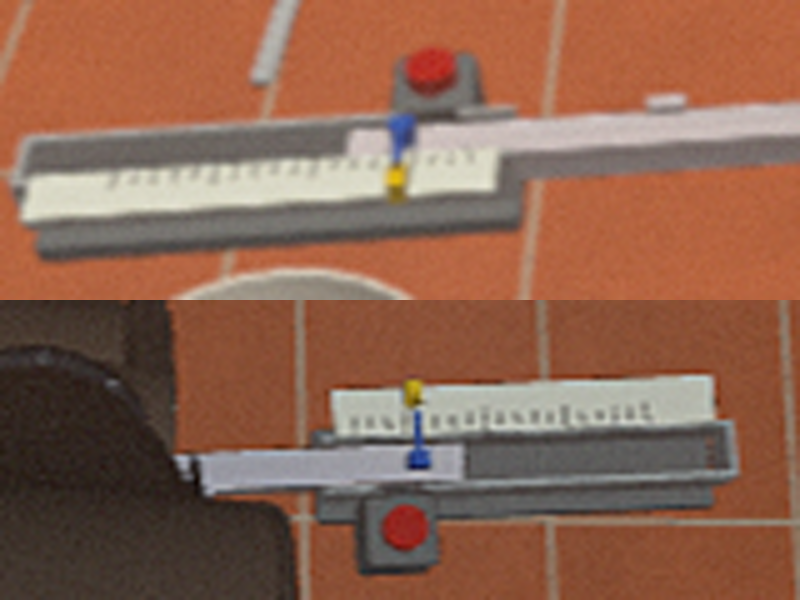

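Pointer and rider line up within about 1 mm in both views: scene crop (400,130) over (395,183), top crop (418,455) under (413,390). One last check on the pin, then I hand in.

```bash
python3 - <<'E'
from h import *
im=read_camera("scene")[:,:,::-1][150:260,300:400]
k,_,st,ce=cv2.connectedComponentsWithStats(cv2.inRange(cv2.cvtColor(np.ascontiguousarray(im),cv2.COLOR_BGR2HSV),np.array((40,80,30)),np.array((85,255,255))))
ok=[np.round(at("scene",*(ce[i]+[300,150]),.028),4) for i in range(1,k) if st[i,4]>5]
s=get_state(); print(ok,s["ee_pos"],s["grasp_force"])
if all(abs(p[1]-.170)<.006 for p in ok) and s["grasp_force"]>20: print(job_done())
E
```

```text
[array([0.4299, 0.1711]), array([0.5994, 0.1686])] [0.51538489 0.02700951 0.0562211 ] 59.14593279361725
the job is handed in; nothing more can be done
None
```

The job is handed in (no verdict was returned). At hand-in the pin lay against the stop, the lock button was pressed fully down, and the pointer was within about 1 mm of the rider with the handle still gripped at 59 N.

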